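# Bring the drill tilt table level and bolt it

## Robot

A 6-joint arm with a two-finger parallel gripper is mounted at the origin on a cart in front of the work surface, level with it; the furniture and walls round the work are solid. World frame = base frame: x ahead of the robot, y to its left, z up, the work surface at z = 0. Lengths are in mm, angles in rad, forces in N, time in s.
With the tool pointing down it reaches from about 250 to 775 mm from the base axis. Payload 4 kg.
Tool frame: the origin (TCP) lies on the mounting face of the last link; the fingertips stand 199 mm ahead of it and the grasp point (between the pads) lies 180 mm ahead of it (ctrl.finger_overhang is the z of the fingertips in the tool frame, in mm); z points along the fingers, x is the direction in which the jaws open and shut, and the axes are right-handed (so a half turn about z gives the same grasp; the last joint's range is limited). The gripper opens to 94 mm and grips with 3 to 60 N. Pads are 16 mm wide; open, the fingers measure 119 mm over their backs; the gripper's body (75 mm by 177 mm) begins 78 mm behind the grasp point.
Start: joints at [1.048, 0.087, 1.371, -0, 1.684, -0.103], TCP at [224.17, 502.243, 404.706] pointing down, gripper open.
Joint ranges: [-3.1, 3.1], [-0.76, 2.03], [0.27, 2.55], [-1.08, 4.22], [0.17, 2.65], [-2.57, 2.57]. Speed limits (rad/s): [2.79, 2.79, 3.14, 3.14, 3.14, 3.14].

## Interface

Orientations are given as [roll, pitch, yaw] about the fixed x, y, z axes, in that order (R = Rz(yaw) Ry(pitch) Rx(roll)).
In Python, from cell import ctrl gives the robot as it stands.
- The arm moves only by the tool move_arm, never from a script. Its argument "moves" is a list that holds one entry, the list of rows, each a list of 7 numbers: the opening, from 0 (shut) to 1 (fully open), then the shift along the tool's x, y, z in mm, then the turn, a rotation vector about the tool's x, y, z in rad. A call has 1 to 10 rows; each row is the pose to reach, as a shift and turn from the pose commanded when the call began, along the tool's axes at that moment; what a row does not reach only later rows make up. A row lasts 1/8 s, in which the tool goes at most 62.5 mm and 10.7 degrees, less where a joint would pass 70% of its speed; a pose out of reach is approached as far as the arm can. A call with a gripper value outside its range is refused whole. The fingers move at their own pace and stop on an object; the grip force is fixed at half the most. Time passes only in rows, so rows that repeat a pose let the fingers close. It gives the time, the measured TCP pose, the force and the opening at its end, in the units of the state.
- ctrl.get_obs(): the state, without advancing time (a new reading comes with each control period).
- ctrl.snapshot(name): name is "scene" or "side" or "wrist"; returns the picture (480x640x3 uint8, red, green, blue); there is no depth.
- ctrl.camera_params(name): a dict with "intrinsics" (3x3 intrinsics, pixels), "origin" and "rotation" of the camera in the world; the wrist camera has in their place "hand_eye" (4x4, takes a point from camera to tool coordinates, whose origin is the TCP and whose axes are the tool frame's). Camera axes: x right, y down, z forward; pixel columns grow to the right and rows downward; lengths in mm; the calibration is good to about 2 mm. A picture is of the moment at which its call begins: read the wrist's pose just before it. camera_params takes no time and is no camera call.
- ctrl.job_done(): hands the job in, once; it reports no verdict.
Trained networks look in the newest picture that a camera, given by its name, has taken for a name from the list of things; names that differ only in an ending like _2 or _b are one class to them, and where a whole thing is asked for, a point or a joint stands for the part that bears it (a point fixed in the world has none). Each returns a list of dicts, best first, with "conf" (0 to 1); they miss things now and then, are a little off and sometimes report something else, mostly with a low value. They report only what shows in the picture. A call takes as long as a camera call.
- ctrl.spot_in(name, camera): "location" ([column, row] in pixels, amid what is visible of it).
- ctrl.spot_point(name, camera): "location" ([column, row] in pixels: a listed point, or the origin of a listed thing).
The state is a dict: "time": time; "joint_positions": joint angles; "joint_vel": joint speeds; "joint_efforts": joint torques, N m; "tcp_pos": TCP position; "orientation": TCP orientation; "contact_force": force on the tool from outside, world axes, zero at the start; "wrist_torque": the same for the moment, N m; "width": finger opening in mm.
Only numpy, scipy, OpenCV 4.12 (cv2) and the standard library are available. Lean on these libraries where they do the work, as an engineer would, in place of code of your own. Each camera call takes 0.05 s, during which the arm holds its last target. There are 200 camera calls.

## Task

The brass disc clamped on the little tilt table has had its slanted hole; the next one goes in square. Push the sprung plate down until it lies level on its stops and, keeping it down, slide the bolt with the red knob fully home into the keeper, so that the plate stays level by itself when you let go. Lean only a little harder than the spring asks: do not press the plate into its stops or force the bolt with more than about 2.5 kg. Leave the jar, the brass gauge and the punch beside it where they lie.

Things in the scene. Friction and masses are not known exactly. Their poses are not given: they have to be found in the camera images.
- tilt_table: black ground plate, 152 x 162 x 12 mm, screwed to the bench; the grey tilt table stands on it, on wooden packing whose thickness is not measured (2 to 18 mm). Origin: middle of its underside, on the bench. Its x points from the plate's free edge to the hinge, y along the hinge towards the keeper, z up. The hinge axis runs along y at x = +58 mm, 66 to 82 mm above the bench.
- tilt_plate (a joint): angle of the aluminium plate (108 x 108 x 8 mm, free edge 120 mm from the hinge axis), in rad: 0 = level, positive = free edge raised. A spring holds it up at 0.33 and lifts it again if let go unbolted. Pushing down at the bolt takes about 3 N at first, 9 N when level; rubber-faced stops begin at -0.008 (0.8 mm below level at the bolt) and give about 1 mm for 15 N more.
- lock_bolt (a joint): how far the slide bolt is shot, in m: 0 = drawn back, 0.022 = fully home at its end stop. It slides to +y with about 1.5 N of friction and stays where it is left. Its blunt end reaches the keeper, a steel block with an eye, at 0.008 and enters only while the plate is on its stops or less than 0.8 mm (at the bolt) above them; otherwise it butts against the keeper.
- below_knob (a point): point on the ground plate's top straight below the red knob when the plate is level and the bolt drawn back (axes as tilt_table). The bolt is a flat bar 16 mm wide, 102 mm from the hinge axis, its top 11 mm above the axis when level. On it stands the knob: 14 mm thick (foot 17 mm), 29 mm tall. The bar is free 25 mm each side of the knob and may be pressed and dragged there.
- below_keeper (a point): point on the ground plate's top straight below the mouth of the keeper; the keeper's eye is 19 mm wide and 9 mm high, its block 30 mm wide, 10 mm thick, and its top 20 mm above the hinge axis. The bolt's two guides on the plate lie 51 mm to either side of the table's middle line and stand 4 mm above the bar. With the plate raised at 0.33 the knob's foot is 9 mm nearer the hinge and 32 mm higher.
- flux_jar: small glass jar with a red screw cap, 38 mm thick, 53 mm tall, standing on the bench; leave it alone. Origin: centre of its underside, z up.
- brass_gauge: brass sliding gauge, 43 x 125 x 14 mm, lying on the bench; leave it alone. Origin: centre of its underside.
- punch: short steel punch with a ball end, 13 x 67 x 13 mm, lying on the bench behind the table; leave it alone. Origin: centre of its underside.

How it is judged:
By the outcome, as a careful person would: the job done as asked, in the order asked, and still so for the second after the job is handed in, with the robot touching nothing.
It also fails if it takes over 38 s, if anything falls off the work surface, if the arm or the gripper's body presses on something with over 40 N, if the wrist force passes 120 N, or if a joint passes its speed limit or range.

## Working session

There is one attempt and no reset: what is moved stays moved. The work goes in short steps, Python scripts to look and compute and a tool call to move; the robot and the scene stay as the last step left them, time stands still between calls to the robot, and variables do not carry over. Pictures are saved under pics/ and viewed, about 8 in all and at most 12, crops included, and the job is handed in when it is done.

Besides the shell and the picture viewer there is one more tool, called in YAML: its name, and indented under it one key for each argument. move_arm: Moves the arm, as the interface text tells. Its arguments: {"type":"object","properties":{"moves":{"type":"array"}},"required":["moves"]}

```bash
mkdir -p pics; cat > h.py <<'E'
import numpy as np, cv2
from cell import ctrl
from scipy.spatial.transform import Rotation as R
def snap(cam,fn=None):
    im=ctrl.snapshot(cam)
    if fn: cv2.imwrite('pics/'+fn,im[:,:,::-1])
    return im
def pose(cam):
    p=ctrl.camera_params(cam)
    K=np.array(p['intrinsics'])
    if cam=='wrist':
        o=ctrl.get_obs();T=np.eye(4);T[:3,:3]=R.from_euler('xyz',o['orientation']).as_matrix();T[:3,3]=o['tcp_pos']
        T=T@np.array(p['hand_eye']);return K,T[:3,3],T[:3,:3]
    return K,np.array(p['origin']),np.array(p['rotation'])
def ray(cam,px,P=None):
    K,o,r=P or pose(cam); d=r@np.linalg.inv(K)@[px[0],px[1],1]; return o,d/np.linalg.norm(d)
def onz(cam,px,z,P=None):
    o,d=ray(cam,px,P); return o+d*(z-o[2])/d[2]
def proj(cam,X,P=None):
    K,o,r=P or pose(cam); c=K@(r.T@(np.array(X)-o)); return c[:2]/c[2]
E
python3 - <<'E'
from h import *
np.set_printoptions(precision=1,suppress=True)
print(ctrl.get_obs())
for c in ['scene','side']:
    snap(c,c+'0.png')
    P=pose(c);print(c,P[1])
    for n,z in [('tilt_table',0),('below_knob',12),('below_keeper',12),('flux_jar',0),('brass_gauge',0),('punch',0)]:
        for d in ctrl.spot_point(n,c)[:2]: print(n,d['conf'],np.array(d['location']),onz(c,d['location'],z,P))
    for n in ['lock_bolt']:
        for d in ctrl.spot_in(n,c)[:2]: print('in',n,d['conf'],np.array(d['location']),onz(c,d['location'],120,P))
E
```

```text
{'time': 0.0, 'joint_positions': array([ 1. ,  0.1,  1.4, -0. ,  1.7, -0.1]), 'joint_vel': array([ 0.,  0.,  0., -0.,  0., -0.]), 'joint_efforts': array([ -0. , -34. , -30.2,   0.1,   0. ,  -0. ]), 'tcp_pos': array([224.1, 502.2, 403.5]), 'orientation': array([-3.1,  0. ,  1.2]), 'contact_force': array([ 0.5,  0.2, -0.2]), 'wrist_torque': array([0., 0., 0.]), 'width': 94.11389726115655}
scene [  44.6 -633.9  723. ]Traceback (most recent call last):
  File "<stdin>", line 8, in <module>
  File "h.py", line 18, in onz
    o,d=ray(cam,px,P); return o+d*(z-o[2])/d[2]
                                           ~^^^
IndexError: invalid index to scalar variable.
```

```bash
sed -i "s/return K,np.array(p\['origin'\]),np.array(p\['rotation'\])/r=np.array(p['rotation']); return K,np.array(p['origin']),(R.from_euler('xyz',r).as_matrix() if r.ndim==1 else r)/" h.py
python3 - <<'E'
from h import *
np.set_printoptions(precision=1,suppress=True)
print(ctrl.camera_params('side'), np.shape(ctrl.camera_params('wrist')['hand_eye']))
for c in ['scene','side']:
    snap(c,c+'0.png')
    P=pose(c);print(c,P[1],P[2])
    for n,z in [('tilt_table',0),('below_knob',12),('below_keeper',12),('flux_jar',0),('brass_gauge',0),('punch',0)]:
        for d in ctrl.spot_point(n,c)[:2]: print(n,d['conf'],np.array(d['location']),onz(c,d['location'],z,P))
    for n in ['lock_bolt']:
        for d in ctrl.spot_in(n,c)[:2]: print('in',n,d['conf'],np.array(d['location']),onz(c,d['location'],120,P))
E
```

```text
{'intrinsics': array([[571. ,   0. , 328.3],
       [  0. , 571. , 242. ],
       [  0. ,   0. ,   1. ]]), 'origin': array([  490.9, -1129.2,   437.8]), 'rotation': array([-2.,  0., -0.])} (4, 4)
scene [  44.6 -633.9  723. ] [[ 0.5 -0.6  0.6]
 [-0.8 -0.4  0.4]
 [ 0.  -0.7 -0.8]]
below_knob 0.9 [248.9 307.6] [ 401.9 -283.    12. ]
below_keeper 0.76 [208.7 285.6] [ 400.6 -206.2   12. ]
flux_jar 0.92 [377.2 324.5] [ 487.8 -455.1    0. ]
brass_gauge 0.9 [447.  301.8] [ 582.2 -524.7    0. ]
punch 0.62 [266.8 204.4] [ 601.  -168.9    0. ]
in lock_bolt 0.89 [245.1 257.4] [ 410.4 -281.6  120. ]
side [  490.9 -1129.2   437.8] [[ 1.  -0.   0. ]
 [-0.  -0.4  0.9]
 [-0.  -0.9 -0.4]]
flux_jar 0.81 [320.2 343.8] [ 484.7 -463.1    0. ]
brass_gauge 0.56 [391.4 368. ] [ 576.1 -520.6    0. ]
punch 0.59 [382.2 255.3] [ 598.4 -173.1    0. ]
in lock_bolt 0.88 [277.  217.4] [ 417.8 -288.1  120. ]
```

View pics/scene0.png

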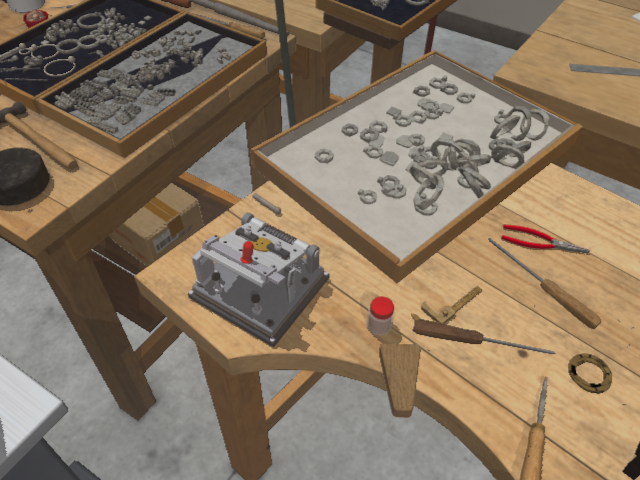

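View pics/side0.png

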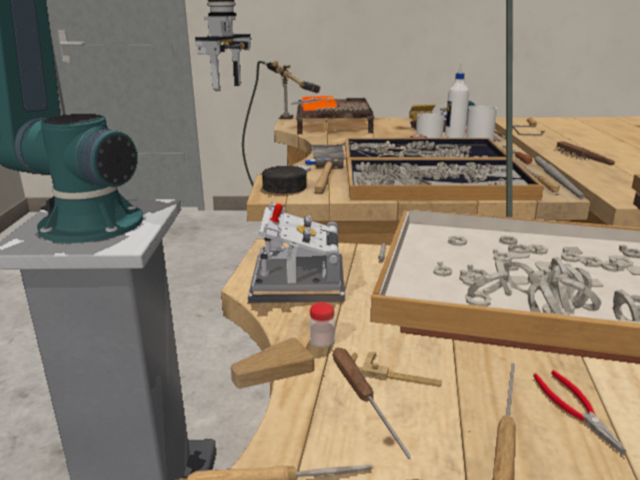

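```bash
cat >> h.py <<'E'
def rel(pos,yaw):
    o=ctrl.get_obs();A=R.from_euler('xyz',o['orientation']);B=R.from_euler('xyz',[np.pi,0,yaw])
    return A.inv().apply(np.array(pos)-o['tcp_pos']).round(1),(A.inv()*B).as_rotvec().round(3)
E
python3 - <<'E'
from h import *
np.set_printoptions(precision=3,suppress=True)
o=ctrl.get_obs();print(o['time'],o['tcp_pos'],o['orientation'],ctrl.camera_params('wrist')['hand_eye'])
print(rel([300,100,404],0.4),rel([395,-283,384],0))
s=cv2.imread('pics/scene0.png')[180:350,170:345];a=cv2.resize(s,None,fx=3.4,fy=3.4,interpolation=2)[:578]
s=cv2.imread('pics/side0.png')[190:310,240:350];b=cv2.resize(s,None,fx=4,fy=4,interpolation=2)
cv2.imwrite('pics/c.png',a)
E
```

```text
0.95 [224.16  502.24  404.719] [-3.142 -0.     1.151] [[  1.     -0.     -0.     -0.603]
 [  0.      0.966   0.259 -74.275]
 [  0.     -0.259   0.966  19.759]
 [  0.      0.      0.      1.   ]]
(array([-336.4,  233.2,    0.7]), array([-0.   , -0.   ,  0.751])) (array([-647.4,  476.1,   20.6]), array([-0.   , -0.   ,  1.151]))
```

View pics/c.png

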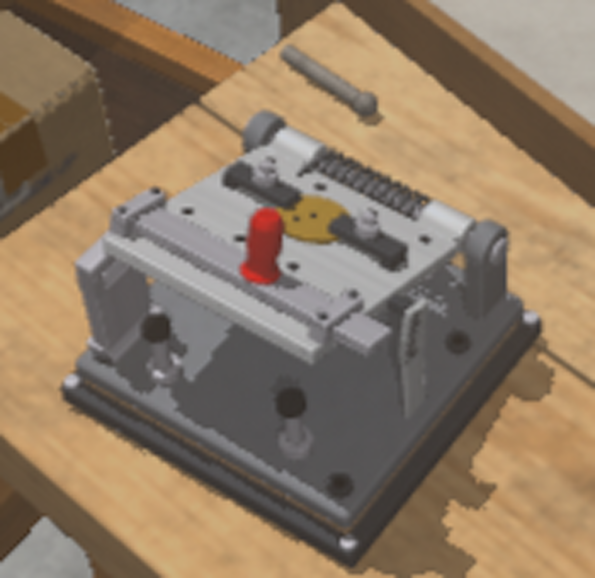

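move_arm:
  moves:
    - [[0,-60,44,0,0,0,0.11],[0,-120,88,0,0,0,0.22],[0,-180,132,0,0,0,0.33],[0,-240,176,0,0,0,0.44],[0,-300,220,0,0,0,0.55],[0,-350,258,0,0,0,0.66],[0,-400,295,0,0,0,0.77],[0,-450,331,10,0,0,0.88],[0,-500,368,15,0,0,1.0],[0,-647,476,20,0,0,1.151]]

```text
time: 2.2
tcp_pos: [356.8, -110.1, 392.1]
orientation: [3.141, -0.002, -0.006]
contact_force: [1.3, 0.2, -0.2]
width: 0.9
```

```bash
python3 -c "
from h import *
print(rel([395,-283,384],0.0))"
```

```text
(array([ 39.1, 172.7,   8.2]), array([ 0.   , -0.002, -0.006]))
```

move_arm:
  moves:
    - [[0,39,173,8,0,0,0],[0,39,173,8,0,0,0],[0,39,173,8,0,0,0],[0,39,173,8,0,0,0],[0,39,173,8,0,0,0]]

```text
time: 2.82
tcp_pos: [396.1, -280.7, 383.8]
orientation: [-3.141, 0.0, -0.0]
contact_force: [-0.7, 0.8, -0.7]
width: 0.7
```

```bash
python3 - <<'E'
from h import *
np.set_printoptions(precision=1,suppress=True)
P=pose('wrist');print(ctrl.get_obs()['tcp_pos'],ctrl.get_obs()['contact_force'])
im=snap('wrist','w0.png')
for n,z in [('tilt_table',0),('below_knob',12),('below_keeper',12)]:
    for d in ctrl.spot_point(n,'wrist')[:2]: print(n,d['conf'],np.array(d['location']),onz('wrist',d['location'],z,P))
for d in ctrl.spot_in('lock_bolt','wrist')[:2]: print('bolt',d['conf'],np.array(d['location']),onz('wrist',d['location'],120,P))
for X in ([395,-283,185],[400,-283,120],[400,-205,95]): print(X,proj('wrist',X,P))
E
```

```text
[ 396.1 -280.7  383.8] [-0.7  0.8 -0.7]
bolt 0.87 [336.7 229.3] [ 410.5 -263.3  120. ]
[395, -283, 185] [313.9 292.9]
[400, -283, 120] [321.5 256.5]
[400, -205, 95] [321.3 142.1]
```

View pics/w0.png

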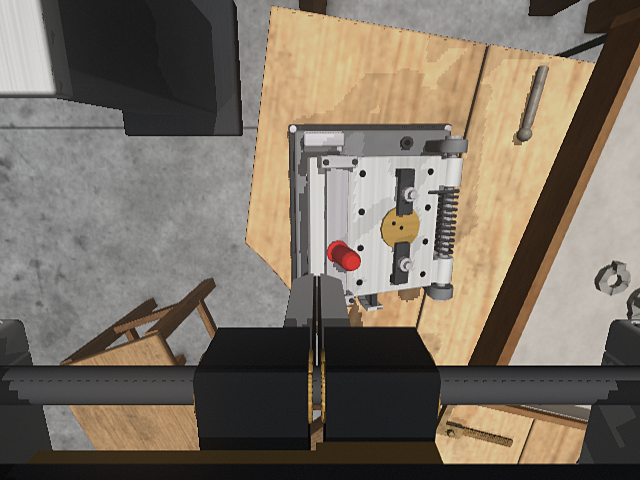

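```bash
python3 - <<'E'
from h import *
np.set_printoptions(precision=1,suppress=True)
P=pose('wrist')
a=onz('wrist',[291,127],12,P);b=onz('wrist',[451,126],12,P);print(a,b,b-a)
c=onz('wrist',[292,275],12,P);print(c)
def tri(obs):
    A=np.zeros((3,3));v=np.zeros(3);rs=[]
    for cam,px in obs:
        o,d=ray(cam,px);M=np.eye(3)-np.outer(d,d);A+=M;v+=M@o
    X=np.linalg.solve(A,v);return X,[proj(cam,X)-px for cam,px in obs]
print('foot',tri([('scene',[246.8,260]),('wrist',[337.5,247])]))
print('foot w only',[onz('wrist',[337.5,247],z,P) for z in (109,117,125)])
print('knobtop',tri([('scene',[248,243.5]),('wrist',[347,260])]),tri([('scene',[248,243.5]),('side',[276.5,208])]))
# keeper block top corner back-left (far,-x): scene crop(78,255)
print('keeper',[onz('wrist',[325,142],z,P) for z in (86,94,102)])
print('guide',[onz('wrist',[339,160],z,P) for z in (109,117,125)])
E
```

```text
[ 373.3 -190.6   12. ] [ 522.2 -189.5   12. ] [148.9   1.1   0. ]
[ 371.9 -336.8   12. ]
foot (array([ 413.4, -279.6,  109.2]), [array([-0.8,  0.4]), array([1.4, 0.9])])
foot w only [array([ 412.3, -278.9,  109. ]), array([ 411.8, -276.7,  117. ]), array([ 411.3, -274.4,  125. ])]
knobtop (array([ 418.5, -280.3,  138.9]), [array([-1.3,  0.7]), array([2.5, 1.6])]) (array([ 419.3, -280.9,  135.3]), [array([-0.3,  2.2]), array([ 1.4, -1.3])])
keeper [array([ 403.2, -204.4,   86. ]), array([ 403. , -204.5,   94. ]), array([ 402.8, -204.5,  102. ])]
guide [array([ 412.4, -216.5,  109. ]), array([ 411.8, -216.2,  117. ]), array([ 411.3, -215.8,  125. ])]
```

move_arm:
  moves:
    - [[0,14,20,0,0,0,0],[0,14,20,30,0,0,0],[0,14,20,55,0,0,0],[0,14,20,55,0,0,0],[0,14,20,55,0,0,0]]

```text
time: 3.7
tcp_pos: [410.4, -300.7, 330.2]
orientation: [3.14, -0.002, 0.001]
contact_force: [0.6, -0.6, 0.5]
width: 0.2
```

```bash
python3 - <<'E'
from h import *
np.set_printoptions(precision=1,suppress=True)
P=pose('wrist');o=ctrl.get_obs();print(o['time'],o['tcp_pos'],o['contact_force'])
im=snap('wrist','w1.png');c=ctrl.snapshot('scene')[180:350,170:345,::-1]
cv2.imwrite('pics/w1c.png',np.hstack([cv2.resize(im[120:420,220:440,::-1],None,fx=1.8,fy=1.8),cv2.resize(c,(397,540),interpolation=2)]))
E
```

```text
3.7 [ 410.4 -300.7  330.2] [ 0.6 -0.6  0.5]
```

View pics/w1c.png

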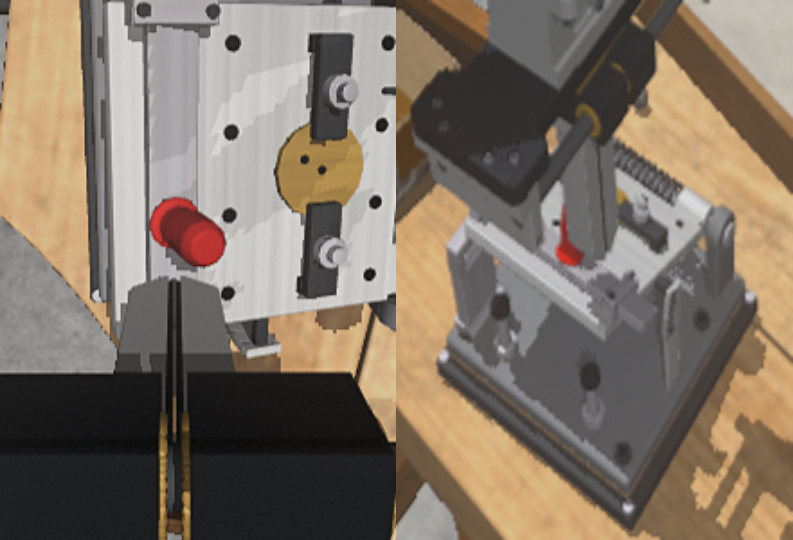

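```bash
python3 - <<'E'
from h import *
np.set_printoptions(precision=1,suppress=True)
f=lambda u,v:[220+u/1.8,120+v/1.8]
for z in (109,113): print(onz('wrist',f(175,222),z),'bar edges',onz('wrist',f(148,190),z),onz('wrist',f(199,190),z))
print('tip front edge',onz('wrist',f(174,279),131),onz('wrist',f(130,285),131),onz('wrist',f(218,285),131))
E
```

```text
[ 411.9 -282.9  109. ] bar edges [ 403.3 -272.3  109. ] [ 419.5 -272.3  109. ]
[ 411.8 -281.7  113. ] bar edges [ 403.4 -271.4  113. ] [ 419.3 -271.4  113. ]
tip front edge [ 411.4 -294.1  131. ] [ 398.5 -296.   131. ] [ 424.4 -296.   131. ]
```

move_arm:
  moves:
    - [[0,0,0,6,0,0,0],[0,0,0,12,0,0,0],[0,0,0,16,0,0,0],[0,0,0,16,0,0,0]]

```text
time: 4.3
tcp_pos: [410.2, -300.9, 312.6]
orientation: [-3.141, 0.0, -0.0]
contact_force: [0.6, -0.0, -0.2]
width: 0.5
```

move_arm:
  moves:
    - [[0,0,0,2,0,0,0],[0,-1,0,4,0,0,0],[0,-1.5,0,6,0,0,0],[0,-2,0,8,0,0,0],[0,-2,0,8,0,0,0]]

```text
time: 4.92
tcp_pos: [407.9, -301.1, 305.1]
orientation: [3.141, 0.001, -0.0]
contact_force: [-2.3, 1.5, 5.0]
width: 0.5
```

move_arm:
  moves:
    - [[0,-1,0,2,0,0,0],[0,-2,0,4,0,0,0],[0,-2.5,0,6,0,0,0],[0,-3,0,9,0,0,0],[0,-4,0,12,0,0,0],[0,-4,0,12,0,0,0]]

```text
time: 5.68
tcp_pos: [404.1, -301.1, 293.4]
orientation: [3.141, -0.0, -0.0]
contact_force: [-1.4, -0.0, 5.9]
width: 0.2
```

move_arm:
  moves:
    - [[0,-0.5,0,3,0,0,0],[0,-0.7,0,5,0,0,0],[0,-1,0,7,0,0,0],[0,-1,0,10,0,0,0],[0,-1,0,10,0,0,0]]

```text
time: 6.3
tcp_pos: [402.6, -301.1, 283.5]
orientation: [3.141, 0.002, -0.0]
contact_force: [-4.5, 0.3, 7.3]
width: 0.5
```

```bash
python3 - <<'E'
from h import *
np.set_printoptions(precision=1,suppress=True)
for i in range(3):
    im=snap('side');o=ctrl.get_obs();print(o['contact_force'],o['tcp_pos'])
snap('scene')
cv2.imwrite('pics/s2.png',cv2.resize(im[190:310,225:375,::-1],None,fx=5,fy=5,interpolation=2))
E
```

```text
[-4.7  0.3  7.2] [ 402.6 -301.1  283.6]
[-3.6  0.6  7.5] [ 402.6 -301.1  283.6]
[-4.   0.6  7.4] [ 402.6 -301.1  283.7]
```

View pics/s2.png

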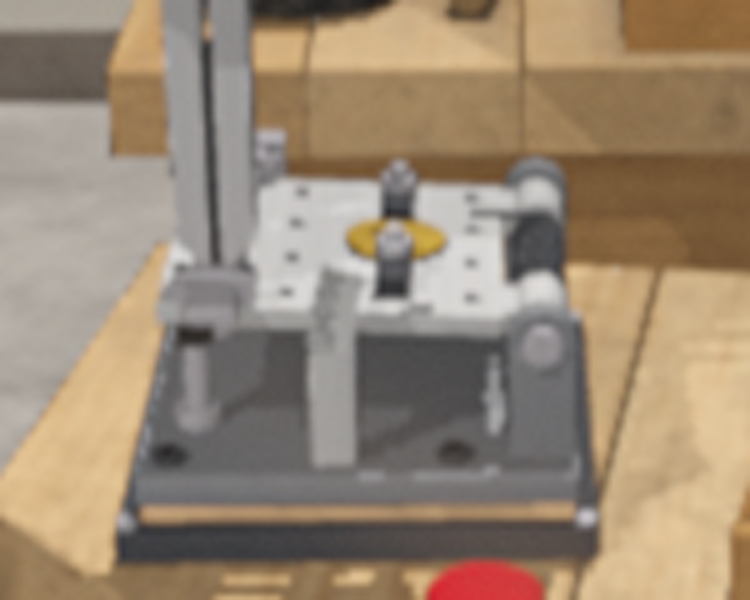

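move_arm:
  moves:
    - [[0,-0.5,0,1,0,0,0],[0,-0.8,0,2,0,0,0],[0,-0.8,0,4,0,0,0],[0,-0.8,0,4,0,0,0]]

```text
time: 7.0
tcp_pos: [401.9, -301.1, 279.7]
orientation: [3.141, 0.001, -0.0]
contact_force: [-4.4, 1.3, 8.5]
width: 0.4
```

move_arm:
  moves:
    - [[0,0,0,1,0,0,0],[0,0,0,1.5,0,0,0],[0,0,0,1.5,0,0,0]]

```text
time: 7.38
tcp_pos: [401.9, -301.1, 278.3]
orientation: [3.141, 0.002, -0.0]
contact_force: [-4.6, 1.2, 9.1]
width: 0.6
```

move_arm:
  moves:
    - [[0,0,0,0.7,0,0,0],[0,0,0,0.7,0,0,0],[0,0,0,0.7,0,0,0]]

```text
time: 7.75
tcp_pos: [401.8, -301.1, 277.7]
orientation: [3.141, 0.002, -0.0]
contact_force: [-5.4, -0.2, 8.7]
width: 0.3
```

move_arm:
  moves:
    - [[0,0,0,0.8,0,0,0],[0,0,0,0.8,0,0,0],[0,0,0,0.8,0,0,0]]

```text
time: 8.12
tcp_pos: [401.8, -301.2, 277.5]
orientation: [3.14, 0.002, -0.0]
contact_force: [-6.0, 1.6, 11.4]
width: 0.3
```

move_arm:
  moves:
    - [[0,0,0,0.4,0,0,0],[0,0,0,0.4,0,0,0],[0,0,0,0.4,0,0,0]]

```text
time: 8.5
tcp_pos: [401.8, -301.3, 277.5]
orientation: [3.14, 0.001, -0.0]
contact_force: [-7.2, 2.2, 12.2]
width: 0.3
```

move_arm:
  moves:
    - [[0,-0.3,-1.5,0,0,0,0],[0,-0.3,-3,0,0,0,0],[0,-0.3,-4.5,0,0,0,0],[0,-0.3,-6,0,0,0,0],[0,-0.3,-6,0,0,0,0]]

```text
time: 9.12
tcp_pos: [401.6, -295.9, 277.6]
orientation: [3.137, 0.001, -0.0]
contact_force: [-5.5, -1.2, 10.9]
width: 0.2
```

move_arm:
  moves:
    - [[0,0,-1,0.3,0,0,0],[0,0,-2,0.3,0,0,0],[0,0,-3,0.3,0,0,0],[0,0,-4,0.3,0,0,0],[0,0,-5,0.3,0,0,0],[0,0,-5,0.3,0,0,0]]

```text
time: 9.88
tcp_pos: [401.6, -291.0, 277.5]
orientation: [3.137, 0.001, -0.0]
contact_force: [-6.0, -0.7, 11.4]
width: 0.6
```

move_arm:
  moves:
    - [[0,0,-1,0,0,0,0],[0,0,-2,0,0,0,0],[0,0,-3,0,0,0,0],[0,0,-4,0,0,0,0],[0,0,-5,0,0,0,0],[0,0,-5,0,0,0,0]]

```text
time: 10.62
tcp_pos: [401.6, -286.0, 277.5]
orientation: [3.137, 0.001, -0.0]
contact_force: [-6.5, -1.6, 12.4]
width: 0.7
```

move_arm:
  moves:
    - [[0,0,-1,0,0,0,0],[0,0,-2,0,0,0,0],[0,0,-3,0,0,0,0],[0,0,-4,0,0,0,0],[0,0,-5,0,0,0,0],[0,0,-5,0,0,0,0]]

```text
time: 11.38
tcp_pos: [401.6, -281.0, 277.5]
orientation: [3.137, 0.001, -0.0]
contact_force: [-6.2, -1.5, 11.6]
width: 0.3
```

```bash
python3 - <<'E'
from h import *
o=ctrl.get_obs();print(o['tcp_pos'],o['contact_force'])
im=snap('scene');w=snap('wrist')
cv2.imwrite('pics/s3.png',np.hstack([cv2.resize(im[210:310,180:310,::-1],(500,385),interpolation=2),cv2.resize(w[100:380,220:430,::-1],(289,385),interpolation=2)]))
E
```

```text
[ 401.63404569 -281.00462754  277.52995774] [-6.23505233 -1.51305342 11.63090325]
```

View pics/s3.png

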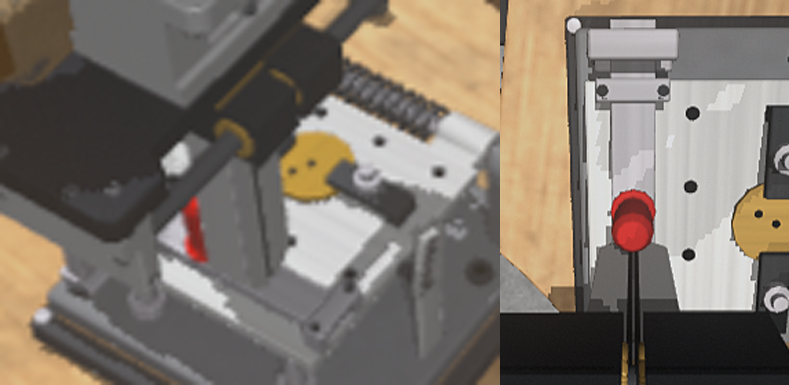

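move_arm:
  moves:
    - [[0,0,-0.7,0,0,0,0],[0,0,-1.4,0,0,0,0],[0,0,-2,0,0,0,0],[0,0,-2,0,0,0,0]]

```text
time: 11.98
tcp_pos: [401.6, -279.9, 277.6]
orientation: [3.134, 0.0, -0.001]
contact_force: [-6.5, -4.7, 11.5]
width: 0.4
```

move_arm:
  moves:
    - [[0,0,-0.7,0,0,0,0],[0,0,-1.2,0,0,0,0],[0,0,-1.2,0,0,0,0]]

```text
time: 12.35
tcp_pos: [401.9, -278.9, 277.7]
orientation: [3.133, -0.001, -0.001]
contact_force: [-4.3, -5.6, 9.3]
width: 0.3
```

move_arm:
  moves:
    - [[0,0,-0.7,0,0,0,0],[0,0,-1.2,0,0,0,0],[0,0,-1.2,0,0,0,0]]

```text
time: 12.72
tcp_pos: [402.2, -277.9, 277.8]
orientation: [3.132, -0.002, -0.001]
contact_force: [-1.9, -6.4, 9.0]
width: 0.7
```

move_arm:
  moves:
    - [[0,0,-0.7,0,0,0,0],[0,0,-1.2,0,0,0,0],[0,0,-1.2,0,0,0,0]]

```text
time: 13.1
tcp_pos: [402.5, -276.8, 278.0]
orientation: [3.131, -0.004, -0.001]
contact_force: [-2.6, -5.9, 9.0]
width: 0.9
```

```bash
python3 - <<'E'
from h import *
o=ctrl.get_obs();print(o['tcp_pos'],o['contact_force'])
w=snap('wrist')
cv2.imwrite('pics/s4.png',cv2.resize(w[100:320,240:420,::-1],None,fx=2.7,fy=2.7,interpolation=2))
E
```

```text
[ 402.45165756 -276.7776288   277.9861788 ] [-2.57567518 -5.85846887  8.95202917]
```

View pics/s4.png

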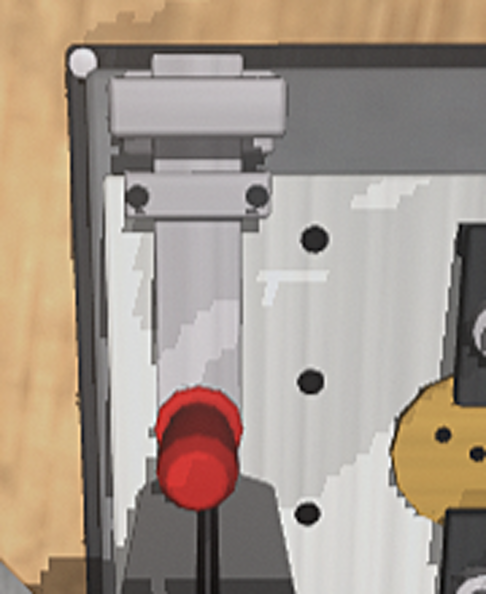

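```bash
python3 - <<'E'
from h import *
np.set_printoptions(precision=1,suppress=True)
f=lambda u,v:[240+u/2.7,100+v/2.7]
h=67;P=pose('wrist')
print('foot',onz('wrist',f(199,428),h+11,P),'bolt tip',onz('wrist',f(197,55),h+11,P),'keeper top far/near',onz('wrist',f(197,75),h+20,P),onz('wrist',f(197,107),h+20,P),onz('wrist',f(197,137),h+20,P), 'cam',P[1])
print('knob top',onz('wrist',f(197,470),h+40,P),'guide near',onz('wrist',f(197,215),h+15,P))
E
```

```text
foot [ 402.1 -262.5   78. ] bolt tip [ 402. -194.   78.] keeper top far/near [ 402.  -197.6   87. ] [ 402.  -202.7   87. ] [ 402.  -207.6   87. ] cam [ 402.7 -203.   257.5]
knob top [ 401.9 -260.1  107. ] guide near [ 401.9 -221.3   82. ]
```

move_arm:
  moves:
    - [[0,0,-0.8,0,0,0,0],[0,0,-1.5,0,0,0,0],[0,0,-1.5,0,0,0,0]]

```text
time: 13.52
tcp_pos: [402.7, -275.4, 278.2]
orientation: [3.131, -0.005, -0.001]
contact_force: [-1.9, -6.9, 9.3]
width: 0.6
```

move_arm:
  moves:
    - [[0,0,-0.8,0,0,0,0],[0,0,-1.5,0,0,0,0],[0,0,-1.5,0,0,0,0]]

```text
time: 13.9
tcp_pos: [402.7, -274.7, 278.6]
orientation: [3.128, -0.005, -0.001]
contact_force: [-1.3, -9.3, 8.5]
width: 0.5
```

move_arm:
  moves:
    - [[0,0,-0.8,0,0,0,0],[0,0,-0.8,0,0,0,0]]

```text
time: 14.15
tcp_pos: [402.6, -274.3, 278.7]
orientation: [3.126, -0.005, -0.001]
contact_force: [-2.1, -11.5, 8.2]
width: 0.5
```

move_arm:
  moves:
    - [[0,0,0.5,-1.5,0,0,0],[0,0,0.8,-4,0,0,0],[0,0,1.5,-9,0,0,0],[0,0,4,-25,0,0,0],[0,0,5,-60,0,0,0],[0,0,5,-60,0,0,0],[0,0,5,-60,0,0,0]]

```text
time: 15.02
tcp_pos: [402.0, -275.3, 333.9]
orientation: [-3.14, 0.001, 0.0]
contact_force: [-0.3, 0.3, -1.2]
width: 0.4
```

```bash
python3 - <<'E'
from h import *
np.set_printoptions(precision=1,suppress=True)
o=ctrl.get_obs();print(o['time'],o['tcp_pos'],o['contact_force'])
w=snap('wrist','w5.png');s=snap('side')
a=cv2.resize(w[160:330,250:430,::-1],(480,453),interpolation=2);b=cv2.resize(s[200:320,240:325,::-1],(320,453),interpolation=2)
cv2.imwrite('pics/s5.png',np.hstack([a,b]))
E
```

```text
15.025 [ 402.  -275.3  333.9] [-0.3  0.3 -1.2]
```

View pics/s5.png

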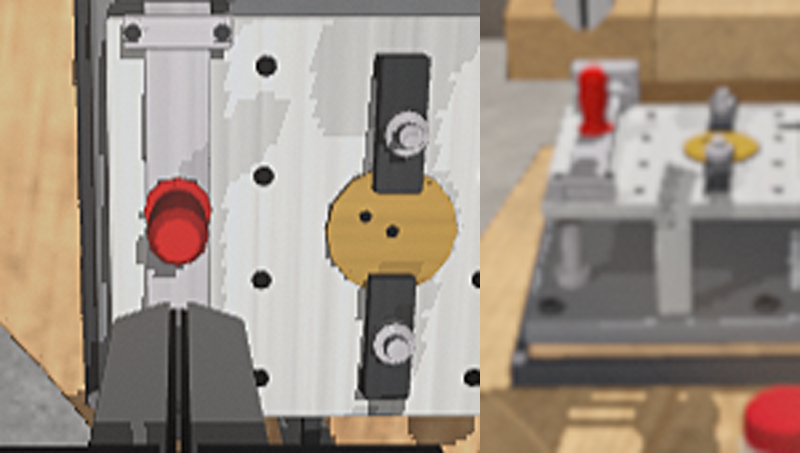

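```bash
python3 - <<'E'
import cv2
w=cv2.imread('pics/w5.png');cv2.imwrite('pics/s6.png',cv2.resize(w[100:250,280:380],None,fx=4,fy=4,interpolation=2))
E
```

```text
(no output)
```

View pics/s6.png

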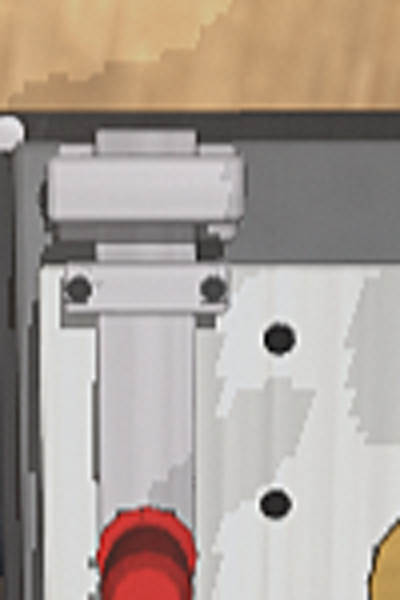

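```bash
python3 - <<'E'
from h import *
np.set_printoptions(precision=1,suppress=True)
f=lambda u,v:[280+u/4,100+v/4]
h=67;P=pose('wrist');q=lambda v,z:onz('wrist',f(147,v),z,P)
print('tip',q(130,h+11),'keeper far/mouth',q(150,h+20),q(222,h+20),'foot top edge/centre',q(508,h+11)-[0,8.5,0],q(553,h+13),'tip->',P[1])
E
```

```text
tip [ 401.9 -193.6   78. ] keeper far/mouth [ 401.9 -196.8   87. ] [ 401.9 -207.3   87. ] foot top edge/centre [ 402.  -262.5   78. ] [ 402.  -261.2   80. ] tip-> [ 401.9 -201.2  313.7]
```

```bash
python3 -c "
from h import *
print(ctrl.job_done(),ctrl.get_obs()['time'])"
```

```text
the job is handed in; nothing more can be done
the job is handed in; nothing more can be done
```

The plate is down level, the bolt is through the keeper, and the plate stayed level by itself after I let go. The job is handed in at about 15 s of the 38 s allowed.

- **Pressing:** I pressed the plate down with the closed fingertips on the bar beside the red knob. It took 11–12 N on the stops, against about 9 N for the spring alone.
- **Bolt:** I slid the bolt toward the keeper until it stopped moving. I then pushed on the knob with up to 11.5 N and the fingertips no longer advanced, which fits the end stop. Every force reading was well under 25 N.
- **Let go:** I lifted the arm clear by about 55 mm, and the contact force read about zero.

**Last checks:**
- The wrist picture put the bolt end about 13.7 mm past the keeper mouth, where fully home is 14 mm. That is within the 2 mm calibration error.
- Knob travel from the pictures came out a little short, at about 20.5 ± 1 mm against 22 mm. The starting position was only a rough reading, so I went by the bolt end and the force.
- The jar, gauge and punch were not approached. I did not measure them again at the end.

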